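# Lock the tea cabinet under the steel shelf

## Robot

A 6-joint arm with a two-finger parallel gripper is mounted at the origin on the work surface. World frame = base frame: x ahead of the robot, y to its left, z up, the work surface at z = 0. Lengths are in m, angles in rad, forces in N, time in s.
With the tool pointing down it reaches from about 0.4 to 0.825 m from the base axis. Payload 7 kg.
Tool frame: the origin (TCP) lies between the finger pads; the fingertips stand 8 mm ahead of it and the grasp point (between the pads) lies 11 mm behind it (arm.finger_overhang is the distance from the TCP to the fingertips, in m); z points along the fingers, y is the line along which they close (so a half turn about z gives the same grasp; the last joint's range is limited). The gripper opens to 88 mm and grips with 3 to 60 N. Pads are 19 mm wide; open, the fingers measure 130 mm over their backs; the gripper's body (78 mm by 193 mm) begins 47 mm behind the grasp point.
Start: joints at [1.407, 0.359, 0.012, 0, -1.224, -0.288], TCP at [0.295, 0.607, 0.235] pointing down, gripper open.
Joint ranges: [-3.07, 3.07], [-1.43, 2.12], [-1.02, 1.25], [-3.03, 1.67], [-3.05, -0], [-3.03, 3.03]. Speed limits (rad/s): [2.39, 2.39, 3.01, 3.14, 3.14, 3.14].

## Interface

Orientations are given as [roll, pitch, yaw] about the fixed x, y, z axes, in that order (R = Rz(yaw) Ry(pitch) Rx(roll)).
In Python, from station import arm gives the robot as it stands.
- The arm moves only by the tool move_arm, never from a script. Its argument "rows" is text: rows parted by semicolons, each of 7 numbers parted by spaces: the turn, a rotation vector about the tool's x, y, z in degrees, then the shift along the tool's x, y, z in m, then the finger opening in m, from 0 to 0.0876. A call has 1 to 8 rows; each row shifts and turns the commanded pose from where the row before left it, along the tool's axes as they then stand; what a row does not reach is not made up. A row lasts 1/8 s, in which the tool goes at most 62.5 mm and 10.7 degrees, less where a joint would pass 70% of its speed; a pose out of reach is approached as far as the arm can. A call is refused whole if a number of a shift passes 0.0625 or a number of a turn 10.7, either way. A call with a gripper value outside its range is refused whole. The fingers move at their own pace and stop on an object; "squeeze" is the grip in N (left out, the last holds). Time passes only in rows, so rows that do not move let the fingers close. It gives the time, the measured TCP pose, the force, the opening and the grip force at its end, in the units of the state.
- arm.get_state(): the state, without advancing time (a new reading comes with each control period).
- arm.grab_frame(name): name is "scene" or "top" or "wrist"; returns (picture, depth): 400x640x3 uint8, blue, green, red; 400x640 float32, m along the optical axis (not along the pixel's ray), 0 where there is no reading.
- arm.camera_model(name): a dict with "mtx" (3x3 intrinsics, pixels), "k1" (the pictures are not rectified: a ray, as slopes to the right and down, at radius r is drawn at 1 + k1 r^2 times it, then the intrinsics apply), "camera_from_world" (4x4, takes a point from world to camera coordinates); the wrist camera has in their place "mount" (4x4, takes a point from camera to tool coordinates, whose origin is the TCP and whose axes are the flange's). Camera axes: x right, y down, z forward; pixel columns grow to the right and rows downward; lengths in m; the calibration is good to about 2 mm. A picture is of the moment at which its call begins: read the wrist's pose just before it. camera_model takes no time and is no camera call.
- arm.job_done(): hands the job in; it is judged then, once.
The state is a dict: "t": time; "q": joint angles; "qd": joint speeds; "joint_efforts": joint torques, N m; "eef_pos": TCP position; "ee_rot": TCP orientation; "force": force on the tool from outside, world axes, zero at the start; "moment": the same for the moment, N m; "width": finger opening in m; "gripper_force": force on a finger pad.
Only numpy, scipy, OpenCV 4.12 (cv2) and the standard library are available. Lean on these libraries where they do the work, as an engineer would, in place of code of your own. Each camera call takes 0.05 s, during which the arm holds its last target. There are 200 camera calls.

## Task

Slide the cabinet door fully shut, then swing the open padlock shackle round until its free leg stands over the eye of the door's plate, and press the shackle down through the eye into the lock until the pawl inside clicks and holds it. Press gently, by feel, with no more than about 22 N, and stop as soon as it has clicked: forcing it on against its stop bends the thin stop plate inside the lock. Leave the crockery and the frother standing where they are.

Things in the scene. Friction and masses are not known exactly. Their poses are not given: they have to be found in the camera images.
- cabinet: Low white cabinet, 620 mm wide (y), 200 mm deep, 160 mm high, with a steel shelf as its top. Origin: counter level, middle of the front face; x points into the cabinet (away from the robot), y to the left along the front, z up. It is fixed, turned by up to 0.15 rad.
- door (a joint): Light wooden sliding door on the front of the cabinet (260 mm wide, 138 mm high). Value in m: 0 is fully shut against its stop, grows as it slides to the cabinet's +y (left); starts 0.08 to 0.16 open. Sliding takes about 3 N and it stays where it is left.
- door_handle (a point): On the door's handle: a dark upright round post, 14 mm thick, from 100 to 185 mm above the counter, its axis 46 mm in front of the door's face (39 mm of free gap). The point lies on its axis 165 mm above the counter. It moves with the door.
- door_eye (a point): Centre of the square hole (16 x 16 mm) in the door's steel eye plate, on the plate's upper face, 135.5 mm above the counter. The plate is 4 mm thick and moves with the door; with the door shut the hole stands over the lock's mouth.
- lock_mouth (a point): Centre of the 16 x 16 mm mouth for the free leg, in the top face of the brass lock body (72 mm along y, 34 mm deep, 62 mm high, fixed on a bracket at the cabinet's right end). Top face 130 mm above the counter, 45 mm in front of the cabinet's front face and 222 mm to the right (-y) of its middle.
- lock_stop (a joint): Bend, in m, of the thin stop plate hidden in the lock, which the shackle meets 1 to 1.5 mm below the click: 0 until met, then 1 mm for each 20 N pressed on it (besides the shackle's own spring). Bent for good beyond 1.1 mm (22 N on it, about 30 N on the shackle).
- shackle_turn (a joint): Swing of the steel U shackle about its long leg, which stays in the lock 46 mm to the right (cabinet -y) of the mouth. In rad: 0 is its stop, with the free leg exactly over the mouth; grows as the free leg swings out to the front, towards the robot (counter-clockwise from above). Starts 0.6 to 1.4. It turns easily and stays where it is left.
- shackle_press (a joint): Depth the shackle is pressed, in m: 0 is fully up; a spring (4 N, +0.15 N per mm) lifts it back unless the pawl holds it. The click comes 14 to 32 mm down, hidden and different each time. The push rises to 10 to 16 N over a few mm as the pawl is wedged aside, drops to 6 to 9 N while the catch slides past it, and only 5 to 7 mm below that drop does the pawl click; held, it stays down.
- shackle_bow (a point): Top of the middle of the shackle's bow (200 mm above the counter when up). The U is of 10 mm round bar, legs 46 mm apart on centres; the bow stands 70 mm above the lock's top when up. The point's y axis points from the long leg to the free leg, so pads that pinch the bow close along its x axis.
- shackle_tip (a point): Rounded lower end of the free leg, 60 mm below the bow's top; 4.5 mm above the eye plate when the shackle is up.
- kettle: Cream enamel kettle on the shelf, 144 mm wide, 166 mm high; origin under its centre. Leave alone.
- teapot: Glass teapot on the shelf, 112 mm wide, 106 mm high; origin under its centre. Leave alone.
- jar: White ceramic jar on the shelf behind the lock, 66 mm wide, 85 mm high; origin under its centre. Leave alone.
- sugar_bowl: White ceramic sugar bowl on the counter in front of the cabinet, 84 mm wide, 84 mm high; origin under its centre. Leave alone.
- cup_a: Amber glass cup on the counter in front of the cabinet, 68 mm wide, 75 mm high; origin under its centre. Leave alone.
- cup_b: The other amber glass cup, the same.
- frother: White plastic electric milk frother with a small toggle switch, standing on the counter at the cabinet's left, 68 mm wide at the foot, 187 mm high; origin under its centre. Leave alone.

How it is judged:
By the outcome, as a careful person would: the job done as asked, in the order asked, and still so for the second after the job is handed in, with the robot touching nothing.
It also fails if it takes over 61 s, if anything falls off the work surface, if the arm or the gripper's body presses on something with over 40 N, if the wrist force passes 120 N, or if a joint passes its speed limit or range.

## Working session

There is one attempt and no reset: what is moved stays moved. The work goes in short steps, Python scripts to look and compute and a tool call to move; the robot and the scene stay as the last step left them, time stands still between calls to the robot, and variables do not carry over. Pictures are saved under pics/ and viewed, at most 10 in all, crops included, and the job is handed in when it is done.

Besides the shell and the picture viewer there is one more tool, called after "Emit:" as name(argument=value, ...) on one line, values as JSON. move_arm: Moves the arm, as the interface text tells. Its arguments: {"type":"object","properties":{"rows":{"type":"string"},"squeeze":{"type":"number"}},"required":["rows"]}

```bash
ls; mkdir -p pics; cat > h.py <<'E'
import numpy as np, cv2
from station import arm
from scipy.spatial.transform import Rotation as R
def grab(n):
    s=arm.get_state(); im,d=arm.grab_frame(n); return s,im,d
def c2w(n,s=None):
    m=arm.camera_model(n)
    if 'camera_from_world' in m: return m, np.linalg.inv(m['camera_from_world'])
    T=np.eye(4); T[:3,:3]=R.from_euler('xyz',s['ee_rot']).as_matrix(); T[:3,3]=s['eef_pos']
    return m, T@m['mount']
def ray(n,uv,s=None):
    m,T=c2w(n,s); K=np.array(m['mtx'],float)
    p=cv2.undistortPoints(np.array([[uv]],float),K,np.array([m['k1'],0,0,0,0],float))[0,0]
    # model: distorted = (1+k1 r^2)*ray
    return T[:3,3], T[:3,:3]@np.array([p[0],p[1],1.0])
def onz(n,uv,z,s=None):
    o,d=ray(n,uv,s); return o+d*(z-o[2])/d[2]
def pt(n,uv,dep,s=None):
    o,d=ray(n,uv,s); return o+d*dep
def cloud(n,d,s=None):
    m,T=c2w(n,s);K=np.array(m['mtx'],float)
    v,u=np.mgrid[:400,:640]
    p=cv2.undistortPoints(np.stack([u,v],-1).reshape(-1,1,2).astype(float),K,np.array([m['k1'],0,0,0,0],float)).reshape(400,640,2)
    P=np.dstack([p,np.ones((400,640))])*d[...,None]
    P=P@T[:3,:3].T+T[:3,3]; P[d<=0]=np.nan
    return P
E
python3 - <<'E'
from h import *
print(arm.get_state())
for n in ['scene','top']:
    s,im,d=grab(n); cv2.imwrite(f'pics/{n}0.png',im); np.save(f'{n}0.npy',d); print(n,arm.camera_model(n)['camera_from_world'],(d>0).mean())
E
```

```text
pics
{'t': 0.0, 'q': array([ 1.40708743e+00,  3.59356505e-01,  1.10675449e-02, -3.57258898e-04,
       -1.22409337e+00, -2.88120999e-01]), 'qd': array([-0.0005226 ,  0.00168676,  0.00099388, -0.00035978,  0.00125246,
        0.00150458]), 'joint_efforts': array([-3.78531222e-04, -5.82727754e+01,  2.93042189e+01,  6.99670002e+00,
        6.75269999e-03, -1.68083188e-04]), 'eef_pos': array([0.29451443, 0.60683417, 0.23364482]), 'ee_rot': array([ 3.13997658e+00, -1.28704732e-04, -4.51951453e-01]), 'force': array([0.78932724, 0.74370428, 0.16466518]), 'moment': array([ 0.009813  ,  0.05789471, -0.0282651 ]), 'gripper_force': 0.0, 'width': 0.0876288812132921}
scene [[-0.61423113  0.78905939 -0.01026617  0.2737658 ]
 [ 0.66822974  0.51316513 -0.53863769 -0.36684071]
 [-0.41974888 -0.3377082  -0.84247495  1.38594107]
 [ 0.          0.          0.          1.        ]] 0.99609765625
top [[ 0.02871454 -0.99920347  0.027711    0.09159551]
 [-0.99125195 -0.03203687 -0.12803598  0.57512063]
 [ 0.12882177 -0.02379209 -0.99138231  1.08171991]
 [ 0.          0.          0.          1.        ]] 0.996109375
```

View pics/scene0.png

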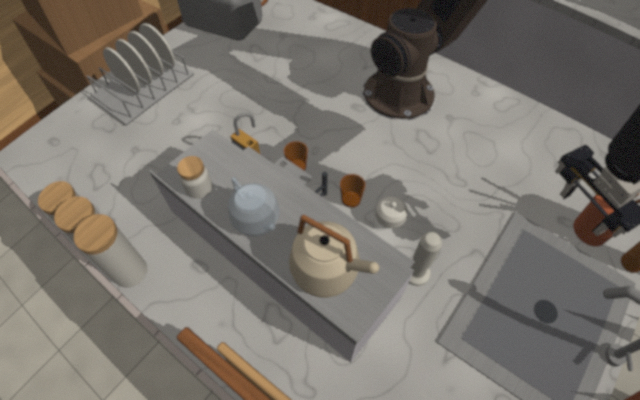

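View pics/top0.png

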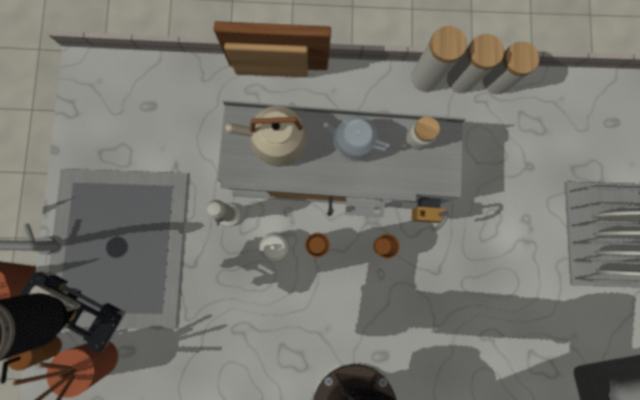

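The scene view shows the shackle's U at about (243,122) above the brass lock (245,140), and the dark handle at (324,184). In the top view the handle is at (331,206), the lock at (428,213), the cups at (317,244) and (386,245), the bowl at (273,247), and the shelf front edge runs from (220,190) to (462,196).

```bash
python3 - <<'E'
from h import *
d=np.load('top0.npy'); im=cv2.imread('pics/top0.png'); P=cloud('top',d)
x,y,z=P[...,0],P[...,1],P[...,2]
m=(abs(z-.16)<.012)&(x>.45)&(x<1.05)&(abs(y)<.6)
print('z shelf',np.nanmedian(z[130:180,300:330]), 'counter',np.nanmedian(z[280:330,250:340]))
n,l,st,c=cv2.connectedComponentsWithStats(m.astype(np.uint8)); i=1+st[1:,4].argmax(); print(st[i])
Q=np.stack([x[l==i],y[l==i]],-1).astype(np.float32)
r=cv2.minAreaRect(Q); print(r, cv2.boxPoints(r))
# front edge fit by columns
pts=[]
for u in range(235,450,5):
    v=np.where(l[:,u]==i)[0].max(); pts.append(onz('top',(u,v+.5),.16)[:2])
pts=np.array(pts)
k=np.polyfit(pts[:,1],pts[:,0],1); res=pts[:,0]-np.polyval(k,pts[:,1]); g=abs(res)<.006; k=np.polyfit(pts[g,1],pts[g,0],1); print('front x=a*y+b',k,g.sum(),np.abs(res).max())
hsv=cv2.cvtColor(im,cv2.COLOR_BGR2HSV)
# brass
b=(hsv[...,1]>120)&(z>.11)&(z<.15)&(x<.8)&(y<-.1); print('brass',b.sum(),P[b].mean(0),P[b].min(0),P[b].max(0), cv2.minAreaRect(np.stack([x[b],y[b]],-1).astype(np.float32)))
v,u=np.where(b);print(u.mean(),v.mean())
h=(im.max(-1)<70)&(z>.08)&(z<.2)&(x<.75)&(abs(y)<.15); print('handle',h.sum(),P[h])
s=(z>.14)&(z<.22)&(x<.72)&(x>.5)&(y<-.1)&(y>-.5); print('shackle',P[s])
# objects between
for nm,(a,bb,c0,dd) in dict(bowl=(255,295,230,265),cupa=(303,332,230,258),cupb=(371,402,232,260)).items():
    W=P[c0:dd,a:bb].reshape(-1,3); W=W[W[:,2]>.03]; print(nm,W.min(0),W.max(0))
W=P[195:230,195:240].reshape(-1,3); W=W[W[:,2]>.1]; print('fro',W.min(0),W.max(0))
E
```

```text
z shelf 0.16021056226588049 counter 0.00014580858395685237
[  217   104   246    97 14258]
((0.6725562810897827, 0.06411418318748474), (0.6219869256019592, 0.21572035551071167), 87.86282348632812) [[ 0.5531735  -0.24264061]
 [ 0.7687438  -0.25068527]
 [ 0.7919391   0.37086898]
 [ 0.57636875  0.37891364]]
front x=a*y+b [0.03624243 0.56193335] 33 0.01090473552252047
brass 319 [ 0.52908215 -0.17035149  0.12817891] [ 0.51125369 -0.20880326  0.1102429 ] [ 0.54984346 -0.13930125  0.13426839] ((0.5300210118293762, -0.17398181557655334), (0.06816035509109497, 0.03688617795705795), 86.12235260009766)
428.4576802507837 213.6050156739812
handle 342 [[ 0.57043429  0.0895906   0.10326663]
 [ 0.56467486  0.0889145   0.14597147]
 [ 0.56484516  0.0863144   0.14533742]
 ...
 [ 0.0947855  -0.0647451   0.19476551]
 [ 0.0938034  -0.06766703  0.19182183]
 [ 0.09199464 -0.07111224  0.18652327]]
shackle [[ 0.71985829 -0.10232196  0.21520208]
 [ 0.71879525 -0.10383475  0.21886093]
 [ 0.71731086 -0.10230467  0.21527803]
 ...
 [ 0.50036105 -0.18245065  0.19711646]
 [ 0.50051326 -0.18522466  0.19612728]
 [ 0.50041911 -0.18690407  0.19836035]]
bowl [0.39262865 0.1939858  0.03252467] [0.47287199 0.2762642  0.0863157 ]
cupa [0.40766016 0.08455079 0.03049848] [0.47239661 0.14749494 0.07929073]
cupb [ 0.41017527 -0.10612063  0.03008564] [ 0.47545093 -0.03986395  0.07933648]
fro [0.48224846 0.3496705  0.10007088] [0.54244214 0.39588397 0.19195165]
```

```bash
python3 - <<'E'
from h import *
for n in ['top','scene']:
    d=np.load(n+'0.npy'); im=cv2.imread(f'pics/{n}0.png'); P=cloud(n,d); x,y,z=P[...,0],P[...,1],P[...,2]
    h=(im.max(-1)<75)&(z>.09)&(z<.2)&(x<.6)&(x>.44)&(abs(y-.07)<.08)&(z>.11); print(n,'handle',h.sum()); print(np.round(P[h][np.argsort(-P[h][:,2])][:8],3))
    s=(z>.183)&(z<.215)&(x<.58)&(x>.4)&(y<-.1)&(y>-.3); print('bow',s.sum(),np.round(np.c_[P[s][::max(1,s.sum()//12)]],3))
    hsv=cv2.cvtColor(im,cv2.COLOR_BGR2HSV)
    b=(hsv[...,1]>110)&(abs(z-.130)<.006)&(x<.6)&(x>.4)&(y<-.1)&(y>-.3); print('brass',b.sum(),np.percentile(P[b],[3,50,97],axis=0).round(3))
    j=(z>.2)&(z<.26)&(x>.57)&(x<.8)&(y<-.05)&(y>-.3); print('jar',np.percentile(P[j],[2,98],axis=0).round(3))
print(arm.camera_model('wrist'))
E
```

```text
top handle 53
[[0.53  0.088 0.186]
 [0.52  0.087 0.186]
 [0.517 0.087 0.186]
 [0.52  0.09  0.186]
 [0.522 0.087 0.186]
 [0.522 0.09  0.185]
 [0.527 0.092 0.185]
 [0.525 0.085 0.185]]
bow 81 [[ 0.531 -0.197  0.183]
 [ 0.526 -0.197  0.192]
 [ 0.521 -0.19   0.191]
 [ 0.518 -0.191  0.194]
 [ 0.515 -0.192  0.198]
 [ 0.513 -0.194  0.2  ]
 [ 0.508 -0.183  0.195]
 [ 0.505 -0.183  0.194]
 [ 0.503 -0.182  0.198]
 [ 0.501 -0.185  0.196]
 [ 0.498 -0.185  0.197]
 [ 0.493 -0.173  0.189]
 [ 0.491 -0.175  0.191]
 [ 0.489 -0.179  0.186]]
brass 290 [[ 0.513 -0.203  0.126]
 [ 0.53  -0.174  0.13 ]
 [ 0.545 -0.141  0.133]]
jar [[ 0.691 -0.159  0.204]
 [ 0.746 -0.103  0.248]]
scene handle 126
[[0.529 0.09  0.186]
 [0.526 0.094 0.185]
 [0.53  0.097 0.185]
 [0.533 0.093 0.185]
 [0.526 0.088 0.185]
 [0.528 0.086 0.185]
 [0.532 0.095 0.185]
 [0.53  0.088 0.184]]
bow 82 [[ 0.509 -0.188  0.201]
 [ 0.513 -0.195  0.196]
 [ 0.503 -0.183  0.196]
 [ 0.519 -0.193  0.199]
 [ 0.508 -0.182  0.196]
 [ 0.493 -0.177  0.188]
 [ 0.516 -0.189  0.195]
 [ 0.504 -0.18   0.191]
 [ 0.49  -0.173  0.184]
 [ 0.516 -0.19   0.192]
 [ 0.495 -0.172  0.185]
 [ 0.521 -0.189  0.192]
 [ 0.523 -0.19   0.19 ]
 [ 0.531 -0.199  0.184]]
brass 219 [[ 0.517 -0.206  0.125]
 [ 0.534 -0.175  0.129]
 [ 0.549 -0.14   0.132]]
jar [[ 0.7   -0.156  0.202]
 [ 0.757 -0.1    0.247]]
{'mtx': array([[296.06593337,   0.        , 323.98876075],
       [  0.        , 296.06593337, 201.63156313],
       [  0.        ,   0.        ,   1.        ]]), 'k1': -0.03922563535872486, 'mount': array([[ 5.43388846e-04, -9.53350475e-01, -3.01865163e-01,
         8.27149799e-02],
       [ 9.99999523e-01,  7.62915127e-04, -6.09334677e-04,
         7.51260389e-04],
       [ 8.11207003e-04, -3.01864688e-01,  9.53350435e-01,
        -1.50485898e-01],
       [ 0.00000000e+00,  0.00000000e+00,  0.00000000e+00,
         1.00000000e+00]])}
```

Emit:
move_arm(rows="0 0 0 0 0 -0.04 0; 0 0 -6.5 0 0 -0.03 0; 0 0 -6.5 0 0 0 0")

```text
t: 0.48
eef_pos: [0.2951, 0.6081, 0.3074]
ee_rot: [-3.137, -0.0, -0.221]
force: [0.5, 0.1, 0.1]
width: 0.0629
gripper_force: 0.0
```

Emit:
move_arm(rows="0 0 -10.6 0 0 0 0; 0 0 0 0.027 0.05 0 0; 0 0 0 0.027 0.05 0 0; 0 0 0 0.027 0.05 0 0; 0 0 0 0.027 0.05 0 0; 0 0 0 0.027 0.05 0 0; 0 0 0 0.027 0.05 0 0; 0 0 0 0.027 0.05 0 0")

```text
t: 1.48
eef_pos: [0.4699, 0.2482, 0.3045]
ee_rot: [3.142, 0.0, -0.04]
force: [1.4, -0.2, -0.4]
width: 0.0003
gripper_force: 0.0
```

Emit:
move_arm(rows="0 0 0 0.029 0.048 0 0; 0 0 0 0.028 0.045 0.01 0; 0 0 0 0 0 0.05 0; 0 0 0 0 0 0.03 0; 0 0 0 0 0 0 0")

```text
t: 2.1
eef_pos: [0.5215, 0.1537, 0.2123]
ee_rot: [3.139, 0.004, -0.041]
force: [0.0, -0.5, 0.6]
width: 0.0004
gripper_force: 0.0
```

```bash
python3 - <<'E'
from h import *
s,im,d=grab('wrist'); cv2.imwrite('pics/w1.png',im); np.save('w1.npy',d); print(s['eef_pos'],s['ee_rot'],s['force'])
P=cloud('wrist',d,s);x,y,z=P[...,0],P[...,1],P[...,2]
h=(z>.15)&(z<.19)&(x<.56)&(x>.48)&(abs(y-.08)<.06)
print(h.sum(),np.percentile(P[h],[3,50,97],axis=0).round(3))
E
```

```text
[0.52147844 0.1536797  0.21225671] [ 3.13861283  0.00436128 -0.04064973] [ 0.00284461 -0.48963268  0.61530961]
733 [[0.52  0.082 0.152]
 [0.528 0.09  0.18 ]
 [0.532 0.094 0.186]]
```

View pics/w1.png

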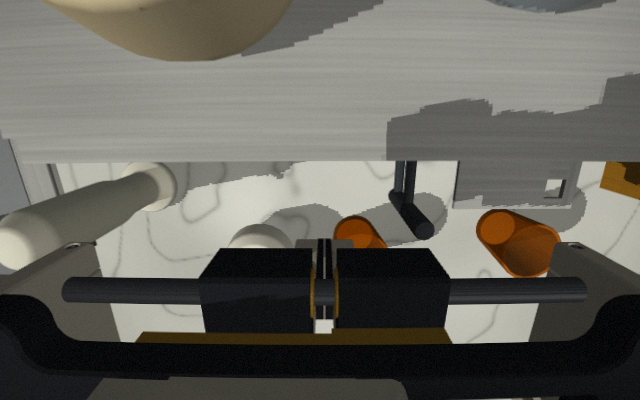

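The wrist view shows the closed fingers at (323,290), the handle top at (425,230) and the eye plate's hole at (555,188). The descent path left of the handle is free.

Emit:
move_arm(rows="0 0 0 0.005 0 0.035 0; 0 0 0 0 0 0.027 0; 0 0 0 0 0.01 0 0; 0 0 0 0 0.01 0 0")

```text
t: 2.65
eef_pos: [0.528, 0.1346, 0.1546]
ee_rot: [-3.141, -0.002, -0.039]
force: [0.1, 0.6, 0.8]
width: 0.0002
gripper_force: 0.0
```

```bash
python3 - <<'E'
from h import *
class S(dict):pass
s={'eef_pos':np.array([0.52147844,0.1536797,0.21225671]),'ee_rot':[3.13861283,0.00436128,-0.04064973]}
print(onz('wrist',(554.5,188),.1355,s)); d=np.load('w1.npy'); print(pt('wrist',(535,175),d[175,535],s), onz('wrist',(425,230),.185,s))
print(arm.get_state()['force'],arm.get_state()['eef_pos'])
E
```

```text
[ 0.53559754 -0.03586731  0.1355    ]
[ 0.5474449  -0.0162313   0.13696953] [0.52534887 0.08656375 0.185     ]
[0.10378311 0.55922189 0.76351643] [0.52803197 0.13460863 0.1545879 ]
```

Emit:
move_arm(rows="0 0 0 0 0.015 0 0; 0 0 0 0 0.02 0 0; 0 0 0 0 0.02 0 0; 0 0 0 0 0.02 0 0; 0 0 0 0 0.02 0 0; 0 0 0 0 0.01 0 0")

```text
t: 3.4
eef_pos: [0.5227, 0.0282, 0.1525]
ee_rot: [3.142, 0.0, -0.041]
force: [1.6, 2.9, 3.2]
width: 0.0007
gripper_force: 1.7
```

Emit:
move_arm(rows="0 0 0 0 0.008 0 0; 0 0 0 0 0.006 0 0; 0 0 0 0 0.005 0 0; 0 0 0 0 0.003 0 0; 0 0 0 0 0 0 0")

```text
t: 4.03
eef_pos: [0.5216, 0.0074, 0.1523]
ee_rot: [3.141, 0.001, -0.04]
force: [0.6, 1.7, 0.8]
width: 0.0002
gripper_force: 0.5
```

```bash
cat > w.py <<'E'
from h import *
import sys
s,im,d=grab('wrist'); cv2.imwrite(f'pics/{sys.argv[1]}.png',im); np.save(sys.argv[1]+'.npy',d)
P=cloud('wrist',d,s);x,y,z=P[...,0],P[...,1],P[...,2]
h=(z>.15)&(z<.19)&(x<.56)&(x>.48)&(abs(y+.02)<.06)
if h.any(): print('handle?',h.sum(),np.percentile(P[h],[3,50,97],axis=0).round(3))
print(s['eef_pos'],s['ee_rot'],s['force'])
E
python3 w.py w2
```

```text
handle? 1005 [[ 0.528 -0.008  0.151]
 [ 0.532  0.006  0.163]
 [ 0.534  0.02   0.186]]
[0.52159947 0.00744327 0.1522931 ] [ 3.14122398e+00  8.22278089e-04 -4.00973018e-02] [0.58397788 1.66264586 0.81964128]
```

View pics/w2.png

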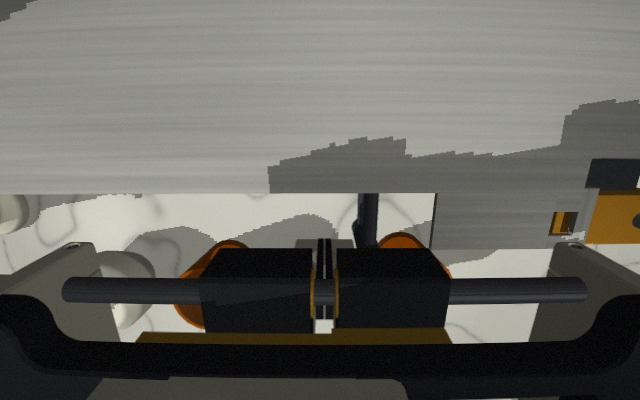

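Hole at (563,223), already partly over the brass; the door is not at its stop yet.

Emit:
move_arm(rows="0 0 0 0 0.004 0 0; 0 0 0 0 0.004 0 0; 0 0 0 0 0.004 0 0; 0 0 0 0 0 0 0")

```text
t: 4.58
eef_pos: [0.5212, -0.0046, 0.1524]
ee_rot: [-3.142, 0.0, -0.04]
force: [-0.5, 2.9, -0.4]
width: 0.0005
gripper_force: 1.0
```

Emit:
move_arm(rows="0 0 0 0 0.002 0 0; 0 0 0 0 0.002 0 0; 0 0 0 0 0.002 0 0; 0 0 0 0 0 0 0")

```text
t: 5.08
eef_pos: [0.5214, -0.0057, 0.1523]
ee_rot: [-3.135, -0.001, -0.04]
force: [-5.9, 29.7, 1.9]
width: 0.0004
gripper_force: 14.5
```

Emit:
move_arm(rows="0 0 0 0 0.002 0 0; 0 0 0 0 0.002 0 0; 0 0 0 0 0 0 0")

```text
t: 5.45
eef_pos: [0.5216, -0.0061, 0.1523]
ee_rot: [-3.129, -0.002, -0.04]
force: [-10.9, 49.0, 5.0]
width: 0.0005
gripper_force: 24.5
```

Emit:
move_arm(rows="0 0 0 0 -0.015 0 0; 0 0 0 0 0 -0.05 0; 0 0 0 -0.03 0 -0.045 0; 0 0 0 -0.045 0.04 -0.01 0; 0 0 0 0 0.05 0 0; 0 0 0 0 0.05 0 0; 0 0 0 0 0.05 0 0; 0 0 0 0 0 0 0")

```text
t: 6.45
eef_pos: [0.4381, -0.1893, 0.2573]
ee_rot: [3.14, 0.002, -0.045]
force: [-0.1, 0.8, 0.6]
width: 0.0007
gripper_force: 0.0
```

```bash
python3 w.py w3
```

```text
handle? 738 [[ 0.513 -0.039  0.152]
 [ 0.52  -0.037  0.177]
 [ 0.526 -0.028  0.186]]
[ 0.43805843 -0.18926627  0.25725937] [ 3.14048863e+00  1.53635169e-03 -4.46528102e-02] [-0.14815337  0.79207387  0.59081419]
```

View pics/w3.png

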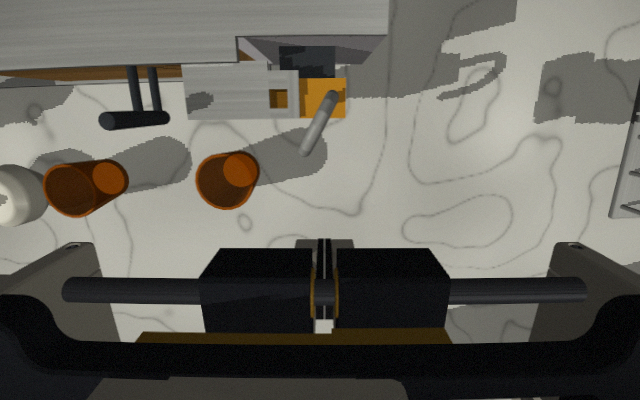

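Bow from the long leg end (332,97) to the free end (307,150); the eye hole is at (277,98), handle end at (108,120), all clear.

```bash
python3 - <<'E'
from h import *
s=arm.get_state(); d=np.load('w3.npy'); P=cloud('wrist',d,s);x,y,z=P[...,0],P[...,1],P[...,2]
m=(z>.19)&(z<.21)&(x<.58)&(x>.46)&(y<-.13)&(y>-.26)
c,sz,a=cv2.minAreaRect(P[m][:,:2].astype(np.float32)); print('bow',m.sum(),P[m].mean(0),c,sz,a,P[m][:,2].max())
print(np.polyfit(P[m][:,0],P[m][:,1],1), np.percentile(P[m],[1,99],axis=0))
print('hole',onz('wrist',(277.5,98.5),.1355,s)); 
hsv=cv2.cvtColor(cv2.imread('pics/w3.png'),cv2.COLOR_BGR2HSV)
b=(hsv[...,1]>150)&(abs(z-.13)<.006)&(x>.49)&(y<-.16); print('brass',b.sum(),cv2.minAreaRect(P[b][:,:2].astype(np.float32)),np.percentile(P[b],[2,98],axis=0))
E
```

```text
bow 771 [ 0.50987215 -0.18757288  0.19631286] (0.5095258355140686, -0.1876557320356369) (0.009869668632745743, 0.04290805384516716) 59.623905181884766 0.20184792737870466
[-0.54069041  0.0881101 ] [[ 0.49138111 -0.19938752  0.19027871]
 [ 0.52721436 -0.17554908  0.20064686]]
hole [ 0.53046966 -0.15215764  0.1355    ]
brass 1395 ((0.5294872522354126, -0.19108329713344574), (0.04033491387963295, 0.03317727893590927), 87.51333618164062) [[ 0.5134198  -0.21051109  0.12887144]
 [ 0.54590799 -0.17149286  0.13203871]]
```

Emit:
move_arm(rows="0 0 0 0 -0.012 0.04 0; 0 0 0 0 0 0.05 0; 0 0 0 0.025 0 0.004 0; 0 0 0 0 0 0 0")

```text
t: 7.0
eef_pos: [0.4654, -0.1744, 0.1628]
ee_rot: [3.141, 0.002, -0.038]
force: [-0.4, 0.4, -0.1]
width: 0.0002
gripper_force: 0.0
```

Emit:
move_arm(rows="0 0 0 0.01 0 0 0; 0 0 0 0.004 -0.004 0 0; 0 0 0 0.004 -0.004 0 0; 0 0 0 0.007 -0.006 0 0; 0 0 0 0.008 -0.004 0 0; 0 0 0 0 0 0 0")

```text
t: 7.75
eef_pos: [0.4981, -0.1574, 0.1635]
ee_rot: [-3.141, 0.001, -0.04]
force: [-1.7, 4.5, -0.5]
width: 0.0004
gripper_force: 1.8
```

```bash
cat > b.py <<'E'
from h import *
for n in ['scene','top']:
    s,im,d=grab(n); P=cloud(n,d);x,y,z=P[...,0],P[...,1],P[...,2]
    cv2.imwrite(f'pics/{n}_x.png',im)
    m=(z>.192)&(z<.206)&(x<.56)&(x>.46)&(y<-.13)&(y>-.26)
    if m.sum()>10: print(n,m.sum(),P[m].mean(0).round(4),np.percentile(P[m],[3,97],axis=0).round(3).tolist(),[np.round(c,3) for c in cv2.minAreaRect(P[m][:,:2].astype(np.float32))])
E
python3 b.py
```

```text
scene 43 [ 0.5229 -0.1704  0.1961] [[0.51, -0.191, 0.192], [0.531, -0.14, 0.201]] [array([ 0.519, -0.163]), array([0.01 , 0.063]), np.float64(24.68)]
```

```bash
python3 - <<'E'
import cv2,numpy as np
a=cv2.imread('pics/scene_x.png')[80:180,180:310]; b=cv2.imread('pics/top_x.png')[165:265,370:500]
cv2.imwrite('pics/c1.png',cv2.resize(np.hstack([a,b]),None,fx=3,fy=3,interpolation=cv2.INTER_CUBIC))
E
```

```text
(no output)
```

View pics/c1.png

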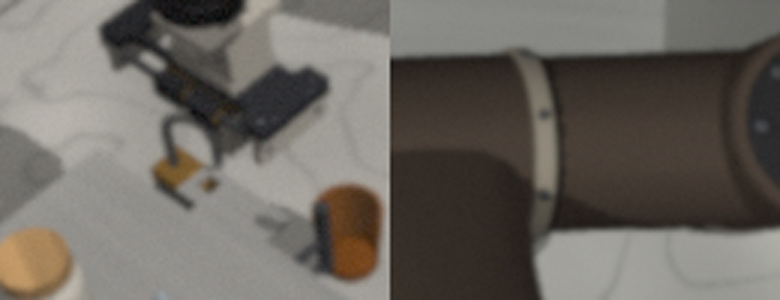

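The left crop shows the shackle partly turned: its free leg (215,160) rests against the fingertip (230,130), and the eye hole is dark at (208,184). Continuing.

Emit:
move_arm(rows="0 0 0 0.005 -0.001 0 0; 0 0 0 0.005 0 0 0; 0 0 0 0.003 0 0 0; 0 0 0 0 0 0 0")

```text
t: 8.35
eef_pos: [0.5118, -0.1582, 0.164]
ee_rot: [3.141, -0.001, -0.04]
force: [-0.2, 0.7, 0.0]
width: 0.0004
gripper_force: 0.0
```

```bash
python3 b.py
```

```text
scene 24 [ 0.5318 -0.1657  0.1946] [[0.522, -0.19, 0.192], [0.536, -0.137, 0.198]] [array([ 0.531, -0.163]), array([0.014, 0.059]), np.float64(19.555)]
```

Emit:
move_arm(rows="0 0 0 0.002 0 0 0; 0 0 0 0.002 0 0 0; 0 0 0 0 0 0 0")

```text
t: 8.82
eef_pos: [0.5146, -0.1582, 0.1634]
ee_rot: [-3.142, 0.002, -0.04]
force: [-4.8, 1.1, 2.7]
width: 0.0002
gripper_force: 2.2
```

Emit:
move_arm(rows="0 0 0 0.0015 0 0 0; 0 0 0 0.0015 0 0 0; 0 0 0 0 0 0 0")

```text
t: 9.2
eef_pos: [0.5155, -0.1582, 0.1625]
ee_rot: [-3.141, 0.006, -0.041]
force: [-10.2, 1.8, 2.4]
width: 0.0005
gripper_force: 4.8
```

Emit:
move_arm(rows="0 0 0 -0.02 0 0 0; 0 0 0 -0.04 0 -0.03 0; 0 0 0 0 0.015 -0.05 0; 0 0 0 0 0 0 0; 0 0 0 0 0 0 0")

```text
t: 9.82
eef_pos: [0.4582, -0.1709, 0.2436]
ee_rot: [-3.141, -0.001, -0.04]
force: [-0.4, -0.4, -0.4]
width: 0.0002
gripper_force: 0.0
```

```bash
python3 w.py w4; python3 - <<'E'
from h import *
s=arm.get_state(); d=np.load('w4.npy'); P=cloud('wrist',d,s);x,y,z=P[...,0],P[...,1],P[...,2]
m=(z>.19)&(z<.21)&(x<.58)&(x>.48)&(y<-.13)&(y>-.24)
print('bow',m.sum(),P[m].mean(0),cv2.minAreaRect(P[m][:,:2].astype(np.float32)),P[m][:,2].max(),np.polyfit(P[m][:,1],P[m][:,0],1))
im=cv2.imread('pics/w4.png'); cv2.imwrite('pics/c2.png',cv2.resize(im[40:200,200:440],None,fx=3,fy=3))
E
```

```text
handle? 752 [[ 0.514 -0.039  0.153]
 [ 0.521 -0.037  0.179]
 [ 0.527 -0.028  0.186]]
[ 0.45816711 -0.17086571  0.24362256] [-3.14126967e+00 -1.48587963e-03 -4.03076305e-02] [-0.44443001 -0.42921918 -0.43018178]
bow 885 [ 0.5293585  -0.1773583   0.19576001] ((0.5291143655776978, -0.17747919261455536), (0.04063301905989647, 0.009725751355290413), 88.14253997802734) 0.20078015144943354 [0.03128565 0.53490727]
```

View pics/c2.png

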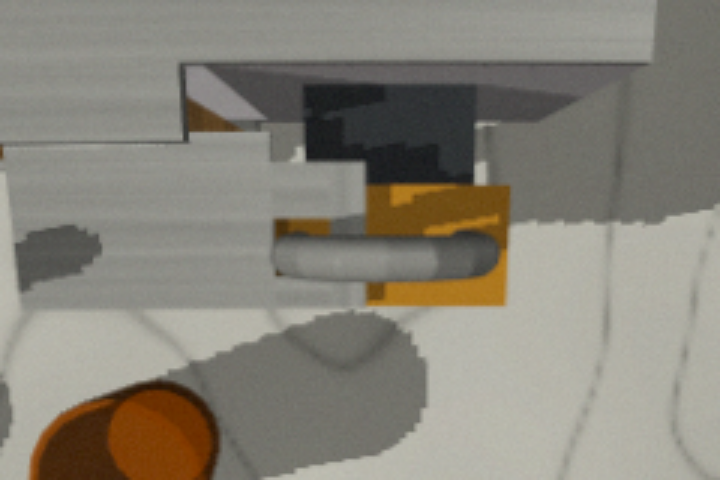

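The crop shows the bow square along the lock with its free end over the eye hole (290,255). Next: press from above at about (0.529, -0.1765).

Emit:
move_arm(rows="0 0 0 0.036 0.003 0 0; 0 0 0 0.035 0 0 0; 0 0 0 0 0 0.015 0; 0 0 0 0 0 0.012 0; 0 0 0 0 0 0 0; 0 0 0 0 0 0 0")

```text
t: 10.62
eef_pos: [0.5284, -0.1768, 0.2169]
ee_rot: [3.141, -0.0, -0.04]
force: [-0.7, -0.5, 0.1]
width: 0.0003
gripper_force: 0.0
```

Emit:
move_arm(rows="0 0 0 0 0 0.003 0; 0 0 0 0 0 0.003 0; 0 0 0 0 0 0.002 0; 0 0 0 0 0 0.001 0; 0 0 0 0 0 0.001 0; 0 0 0 0 0 0.001 0; 0 0 0 0 0 0 0; 0 0 0 0 0 0 0")

```text
t: 11.62
eef_pos: [0.5287, -0.1767, 0.2056]
ee_rot: [3.142, -0.0, -0.04]
force: [-1.0, 0.7, 2.0]
width: 0.0003
gripper_force: 1.4
```

Emit:
move_arm(rows="0 0 0 0 0 0.001 0; 0 0 0 0 0 0.001 0; 0 0 0 0 0 0.001 0; 0 0 0 0 0 0.001 0; 0 0 0 0 0 0 0")

```text
t: 12.25
eef_pos: [0.5286, -0.1767, 0.2015]
ee_rot: [-3.142, 0.0, -0.04]
force: [-0.2, 0.5, 2.7]
width: 0.0006
gripper_force: 1.6
```

Emit:
move_arm(rows="0 0 0 0 0 0.001 0; 0 0 0 0 0 0.001 0; 0 0 0 0 0 0.001 0; 0 0 0 0 0 0 0")

```text
t: 12.75
eef_pos: [0.5286, -0.1767, 0.1985]
ee_rot: [-3.142, 0.0, -0.04]
force: [0.9, 1.0, 3.7]
width: 0.0005
gripper_force: 1.8
```

Emit:
move_arm(rows="0 0 0 0 0 0.001 0; 0 0 0 0 0 0.001 0; 0 0 0 0 0 0.001 0; 0 0 0 0 0 0 0")

```text
t: 13.25
eef_pos: [0.5286, -0.1767, 0.1955]
ee_rot: [-3.142, 0.0, -0.04]
force: [-0.0, 1.4, 5.0]
width: 0.0001
gripper_force: 2.0
```

Emit:
move_arm(rows="0 0 0 0 0 0.001 0; 0 0 0 0 0 0.001 0; 0 0 0 0 0 0 0")

```text
t: 13.62
eef_pos: [0.5286, -0.1767, 0.1935]
ee_rot: [-3.142, -0.0, -0.04]
force: [-0.5, 0.8, 4.0]
width: 0.0005
gripper_force: 2.2
```

Emit:
move_arm(rows="0 0 0 0 0 0.001 0; 0 0 0 0 0 0.001 0; 0 0 0 0 0 0 0")

```text
t: 14.0
eef_pos: [0.5287, -0.1767, 0.1915]
ee_rot: [3.142, -0.0, -0.04]
force: [-1.4, 1.1, 5.1]
width: 0.0003
gripper_force: 2.3
```

Emit:
move_arm(rows="0 0 0 0 0 0.001 0; 0 0 0 0 0 0.001 0; 0 0 0 0 0 0 0")

```text
t: 14.38
eef_pos: [0.5286, -0.1767, 0.1896]
ee_rot: [3.142, -0.0, -0.04]
force: [-0.1, 0.9, 4.5]
width: 0.0005
gripper_force: 2.5
```

Emit:
move_arm(rows="0 0 0 0 0 0.001 0; 0 0 0 0 0 0.0005 0; 0 0 0 0 0 0 0")

```text
t: 14.75
eef_pos: [0.5288, -0.1767, 0.1885]
ee_rot: [3.142, -0.001, -0.04]
force: [-2.2, 1.7, 6.9]
width: 0.0002
gripper_force: 3.6
```

Emit:
move_arm(rows="0 0 0 0 0 0.001 0; 0 0 0 0 0 0.0005 0; 0 0 0 0 0 0 0")

```text
t: 15.12
eef_pos: [0.5292, -0.1767, 0.1877]
ee_rot: [3.141, -0.002, -0.039]
force: [-2.3, 3.0, 11.7]
width: 0.0004
gripper_force: 5.8
```

Emit:
move_arm(rows="0 0 0 0 0 0.0005 0; 0 0 0 0 0 0 0")

```text
t: 15.38
eef_pos: [0.5292, -0.1767, 0.1873]
ee_rot: [3.141, -0.002, -0.039]
force: [-1.1, 2.8, 11.7]
width: 0.0004
gripper_force: 6.0
```

Emit:
move_arm(rows="0 0 0 0 0 0.0005 0; 0 0 0 0 0 0 0")

```text
t: 15.62
eef_pos: [0.5292, -0.1767, 0.1869]
ee_rot: [3.141, -0.002, -0.039]
force: [-2.3, 3.3, 12.7]
width: 0.0002
gripper_force: 6.2
```

Emit:
move_arm(rows="0 0 0 0 0 0.0005 0; 0 0 0 0 0 0 0")

```text
t: 15.88
eef_pos: [0.5292, -0.1767, 0.1865]
ee_rot: [3.141, -0.002, -0.039]
force: [-2.2, 4.3, 12.8]
width: 0.0004
gripper_force: 6.5
```

Emit:
move_arm(rows="0 0 0 0 0 0.0005 0; 0 0 0 0 0 0.0005 0; 0 0 0 0 0 0 0")

```text
t: 16.25
eef_pos: [0.5293, -0.1767, 0.1856]
ee_rot: [3.141, -0.002, -0.039]
force: [-3.4, 4.5, 13.8]
width: 0.0004
gripper_force: 6.8
```

Emit:
move_arm(rows="0 0 0 0 0 0.0005 0; 0 0 0 0 0 0.0005 0; 0 0 0 0 0 0 0")

```text
t: 16.62
eef_pos: [0.5294, -0.1767, 0.1847]
ee_rot: [3.141, -0.002, -0.039]
force: [-2.2, 3.8, 14.7]
width: 0.0002
gripper_force: 7.1
```

Emit:
move_arm(rows="0 0 0 0 0 0.0005 0; 0 0 0 0 0 0.0005 0; 0 0 0 0 0 0 0")

```text
t: 17.0
eef_pos: [0.5289, -0.1767, 0.1826]
ee_rot: [3.141, -0.001, -0.04]
force: [-0.7, 2.2, 7.9]
width: 0.0002
gripper_force: 4.0
```

Emit:
move_arm(rows="0 0 0 0 0 0.001 0; 0 0 0 0 0 0.001 0; 0 0 0 0 0 0.001 0; 0 0 0 0 0 0 0")

```text
t: 17.5
eef_pos: [0.5289, -0.1767, 0.1795]
ee_rot: [3.142, -0.001, -0.04]
force: [0.1, 1.9, 7.6]
width: 0.0006
gripper_force: 3.7
```

Emit:
move_arm(rows="0 0 0 0 0 0.0005 0; 0 0 0 0 0 0.0005 0; 0 0 0 0 0 0 0")

```text
t: 17.88
eef_pos: [0.5289, -0.1767, 0.1784]
ee_rot: [3.141, -0.001, -0.04]
force: [-0.9, 1.7, 6.5]
width: 0.0008
gripper_force: 3.4
```

Emit:
move_arm(rows="0 0 0 0 0 0.0005 0; 0 0 0 0 0 0 0")

```text
t: 18.12
eef_pos: [0.5289, -0.1767, 0.178]
ee_rot: [3.142, -0.001, -0.04]
force: [-1.1, 2.9, 8.0]
width: 0.0008
gripper_force: 3.6
```

Emit:
move_arm(rows="0 0 0 0 0 0.0005 0; 0 0 0 0 0 0 0")

```text
t: 18.38
eef_pos: [0.529, -0.1767, 0.1778]
ee_rot: [3.141, -0.001, -0.04]
force: [-1.4, 3.5, 8.1]
width: 0.0003
gripper_force: 4.6
```

Emit:
move_arm(rows="0 0 0 0 0 0.0004 0; 0 0 0 0 0 0 0")

```text
t: 18.62
eef_pos: [0.5291, -0.1767, 0.1776]
ee_rot: [3.141, -0.001, -0.039]
force: [-2.3, 4.0, 11.1]
width: 0.0006
gripper_force: 5.3
```

Emit:
move_arm(rows="0 0 0 0 0 -0.0015 0; 0 0 0 0 0 -0.0015 0; 0 0 0 0 0 0 0")

```text
t: 19.0
eef_pos: [0.5285, -0.1767, 0.1794]
ee_rot: [-3.142, 0.0, -0.04]
force: [0.3, 1.0, 3.6]
width: 0.0007
gripper_force: 1.4
```

Emit:
move_arm(rows="0 0 0 0 0 -0.002 0; 0 0 0 0 0 0 0; 0 0 0 0 0 0 0")

```text
t: 19.38
eef_pos: [0.5284, -0.1767, 0.1814]
ee_rot: [-3.142, 0.001, -0.04]
force: [-0.3, -0.1, 0.5]
width: 0.0003
gripper_force: 0.0
```

Emit:
move_arm(rows="0 0 0 0 0 -0.03 0; 0 0 0 -0.035 0 -0.03 0; 0 0 0 -0.035 0 0 0; 0 0 0 0 0 0 0; 0 0 0 0 0 0 0")

```text
t: 20.0
eef_pos: [0.4589, -0.1739, 0.2418]
ee_rot: [3.142, -0.001, -0.04]
force: [0.5, 0.3, 0.1]
width: 0.0003
gripper_force: 0.0
```

```bash
python3 w.py w5; python3 - <<'E'
from h import *
s=arm.get_state(); d=np.load('w5.npy'); P=cloud('wrist',d,s);x,y,z=P[...,0],P[...,1],P[...,2]
m=(z>.15)&(z<.21)&(x<.545)&(x>.51)&(y<-.14)&(y>-.22)
print('bow',m.sum(),P[m].mean(0),np.percentile(P[m][:,2],[50,95,99]),np.polyfit(P[m][:,1],P[m][:,0],1))
im=cv2.imread('pics/w5.png'); cv2.imwrite('pics/c3.png',cv2.resize(im[40:240,60:460],None,fx=2,fy=2))
E
```

```text
handle? 774 [[ 0.514 -0.039  0.152]
 [ 0.521 -0.037  0.178]
 [ 0.527 -0.027  0.186]]
[ 0.45894534 -0.17393814  0.24182634] [ 3.14156311e+00 -5.98405222e-04 -3.98485003e-02] [0.51318274 0.33917839 0.07981983]
bow 869 [ 0.53016086 -0.17744588  0.16571416] [0.16725188 0.17119804 0.17180753] [0.0348127  0.53633823]
```

View pics/c3.png

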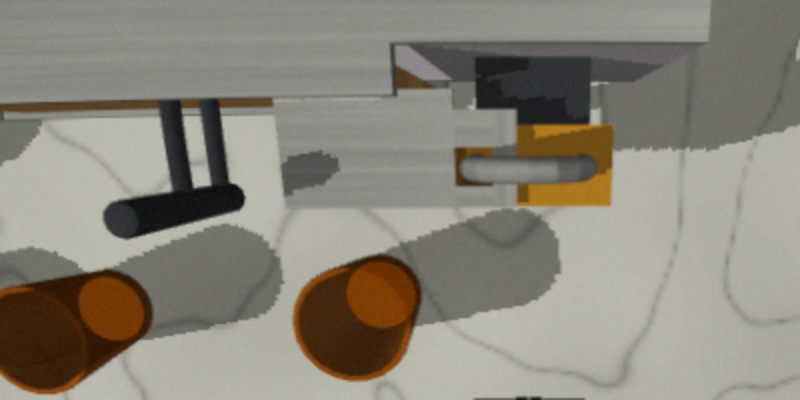

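The crop shows the bow down with its top at z ≈ 0.172, the free leg through the eye (470,165) and nothing touching it. The lock holds and the door is shut.

```bash
python3 -c "
from station import arm
print(arm.job_done())"
```

```text
the job is handed in; nothing more can be done
None
```

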